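Click the jig carrier into its next station and hold the sprung jaw open at the index

ROBOT

A 7-joint arm with a two-finger parallel gripper is mounted at the origin on a cart in front of the work surface, level with it; the furniture and walls round the work are solid. World frame = base frame: x ahead of the robot, y to its left, z up, the work surface at z = 0. Lengths are in mm, angles in rad, forces in N, time in s.
With the tool pointing down it reaches from about 425 to 925 mm from the base axis. Payload 6.8 kg.
Tool frame: the origin (TCP) lies midway between the tips of the shut fingers; the grasp point (between the pads) lies 19 mm behind it (bot.grip_depth is the distance from the TCP to the grasp point, in mm); z points along the fingers, y is the line along which they close (so a half turn about z gives the same grasp; the last joint's range is limited). The gripper opens to 85 mm and grips with 20 to 120 N. Pads are 22 mm wide; open, the fingers measure 114 mm over their backs; the gripper's body (76 mm by 85 mm) begins 54 mm behind the grasp point. The pads swing forward as they close: fully open they stand 13 mm farther back than shut.
Start: joints at [1.212, 0.477, 0.022, 1.555, -0.011, 1.109, -0.083], TCP at [167.53, -653.897, 202.508] pointing down, gripper open.
Joint ranges: [-2.96, 2.96], [-0.34, 2.1], [-1.41, 1.46], [0.24, 2.44], [-1.37, 4.51], [0.17, 1.92], [-2.96, 2.96]. Speed limits (rad/s): [2.39, 2.39, 3.14, 3.14, 3.14, 3.14, 3.14].

INTERFACE

Orientations are given as a unit quaternion [w, x, y, z].
In Python, from station import status, grab_frame, ticket, bot gives the robot as it stands. The module is installed in compiled form; this text tells all that it offers.
- The arm moves only by the tool carry_out, never from a script. Its argument "plan" is text: rows parted by semicolons, each of 7 numbers parted by spaces: the shift along the tool's x, y, z scaled (see below), then the turn, a rotation vector about the tool's x, y, z scaled (see below), then the opening, from 0 (shut) to 1 (fully open). In form: x y z ax ay az claw; .... A call has 1 to 12 rows; each row shifts and turns the commanded pose from where the row before left it, along the tool's axes as they then stand; what a row does not reach is not made up. The controller multiplies each number of a shift by 0.2 m and each number of a turn by 45 degrees. A row lasts 1/12 s, in which the tool goes at most 41.7 mm and 7.16 degrees, less where a joint would pass 70% of its speed; a pose out of reach is approached as far as the arm can. A call with a number of a shift or a turn outside -1 to 1 is refused whole. A call with a gripper value outside its range is refused whole. The fingers move at their own pace and stop on an object; "grip_force" is the grip in N (left out, the last holds). Time passes only in rows, so rows that do not move let the fingers close. It gives the time, the measured TCP pose, the force, the opening and the grip force at its end, in the units of the state.
- status.get_obs(): the state, without advancing time (a new reading comes with each control period).
- grab_frame(name): name is "side" or "top"; returns a dict with "frame" (480x640x3 uint8, red, green, blue), "fx", "fy", "cx", "cy" (pixels), "k1" (the pictures are not rectified: a ray, as slopes to the right and down, at radius r is drawn at 1 + k1 r^2 times it, then the intrinsics apply), "origin" and "rotation" of the camera in the world. Camera axes: x right, y down, z forward; pixel columns grow to the right and rows downward; lengths in mm; the calibration is good to about 2 mm. A picture is of the moment at which its call begins. There is no depth.
- ticket.hand_in(): hands the job in; it is judged then, once.
The state is a dict: "clock": time; "q": joint angles; "joint_vel": joint speeds; "joint_torque": joint torques, N m; "eef_pos": TCP position; "ee_rot": TCP orientation; "ft_force": force on the tool from outside, world axes, zero at the start; "wrist_torque": the same for the moment, N m; "opening": finger opening in mm; "finger_force": force on a finger pad.
Only numpy, scipy, OpenCV 4.12 (cv2) and the standard library are available. Lean on these libraries where they do the work, as an engineer would, in place of code of your own. Each camera call takes 0.05 s, during which the arm holds its last target. There are 200 camera calls.

TASK

On the bench stands a small clamping jig. Push its carrier along the rails to the right until its pin drops into the right-hand notch; then pull the black handle post of the spring-return jaw towards you until the jaw's pointer stands over the brass clip, and keep holding it there so that I can lay a batten in: the program finishes while still holding the handle, with the carrier still in the notch. Leave the clip at its setting, and the sanding block, the tape measure and the nail box where they are.

Things in the scene. Friction and masses are not known exactly. Their poses are not given: they have to be found in the camera images.
- fixture: the jig's base, fixed: plywood 160 x 310 x 18 mm, origin under its centre on the bench, x away from the robot, y along the two rails (to the left), yaw within 0.25 rad. End blocks at y = +-143 mm, tops z = 52. Carrier plate 155 x 110 mm, top z = 62, centre at x = 3 mm, y = 45 mm minus the carrier joint. Fixed jaw on its far side, top z = 98; sprung jaw before it, top z = 94.
- carrier_plate (a joint): travel of the carrier along the rails in m, growing in the fixture's -y (to the right). A sprung pin holds it in two notches: 0 = left-hand, 0.090 = right-hand station. It takes about 12 N to leave a notch and 3 N between them; within about 6 mm of a notch the pin drops and draws it in. End stops at -0.010 and 0.100.
- station (a point): the right-hand notch, in the dark steel strip on the far side of the base (fixture x = 71 mm, y = -45 mm, z = 32 mm); the carrier's pin with the small black head stands over it when the carrier is at that station
- lug (a point): centre of the outer (left) face of the steel push lug on the carrier's left edge: an upright plate 30 mm along x, 8 mm thick, z = 62 to 98 mm; this point is at z = 82 mm. The space to its left is free above z = 62 mm. Pushing this face in the fixture's -y moves the carrier. Axes as the fixture's.
- sprung_jaw (a joint): travel of the sprung jaw on the carrier in m, growing in the fixture's -x (towards the robot); 0 = shut, stop at 0.058. A spring pulls it shut with 4 N at 0 plus 1 N per 10 mm; it shuts when let go.
- handle (a point): grip point of the sprung jaw's handle: a black upright round post, 18 mm in diameter, z = 74 to 116 mm; this point is on its axis at z = 98 mm, axes as the fixture's. It stands on a steel bar 18 mm wide, top z = 76. At a shut jaw it is 60 mm nearer the robot than the base's centre line; 30 mm and more are free on each side (y) above z = 80 mm.
- pointer (a point): tip of the sprung jaw's pointer, a steel finger 3 mm wide sticking out to the right of the jaw, z = 74.5 mm; moves with the jaw and the carrier
- mark (a point): centre of the brass index clip's top, z = 71 mm; the clip is 10 mm long along the jaw's travel (x) and sits tight on the steel bar along the carrier's right edge, and moves with the carrier. Axes as the fixture's. The pointer passes just above it.
- clip (a joint): where the brass clip is set: the jaw travel in m at which the pointer stands over the middle of the clip (0.024 to 0.048; differs each time). The clip sits tight and is not to be moved.
- sanding_block: wooden sanding block, 45 x 110 x 35 mm, loose on the bench near the jig's front left; origin under its centre. Leave alone.
- tape_measure: tape measure, 65 x 81 x 33 mm, loose on the bench near the jig's front right; origin under its centre. Leave alone.
- screw_box: small cardboard box of nails, 50 x 70 x 60 mm, loose on the bench left of the jig; origin under its centre. Leave alone.

How it is judged:
By the outcome, as a careful person would: the job done as asked, in the order asked, and still so for the second after the job is handed in, while the arm keeps its last pose, push and grip.
It also fails if it takes over 45 s, if anything falls off the work surface, if the arm or the gripper's body presses on something with over 40 N, if the wrist force passes 120 N, or if a joint passes its speed limit or range.

## Working session

There is one attempt and no reset: what is moved stays moved. The work goes in short steps, Python scripts to look and compute and a tool call to move; the robot and the scene stay as the last step left them, time stands still between calls to the robot, and variables do not carry over. Pictures are saved under pics/ and viewed, at most 10 in all, crops included, and the job is handed in when it is done.

Besides the shell and the picture viewer there is one more tool, called after "Call:" as name(argument=value, ...) on one line, values as JSON. carry_out: Moves the arm, as the interface text tells. Its arguments: {"type":"object","properties":{"plan":{"type":"string"},"grip_force":{"type":"number"}},"required":["plan"]}

```bash
mkdir -p pics
cat > h.py <<'E'
import numpy as np, cv2
from station import status, grab_frame, ticket, bot
from scipy.spatial.transform import Rotation as R
def shot(n,f):
    g=grab_frame(n); cv2.imwrite('pics/'+f,g['frame'][:,:,::-1]); np.save('pics/'+n+'.npy',{k:v for k,v in g.items() if k!='frame'},allow_pickle=True); return g
def cal(n): return np.load('pics/'+n+'.npy',allow_pickle=True).item()
def rot(g):
    r=np.array(g['rotation'],float)
    return r if r.shape==(3,3) else R.from_quat(r[[1,2,3,0]]).as_matrix()
def K(g): return np.array([[g['fx'],0,g['cx']],[0,g['fy'],g['cy']],[0,0,1.]]),np.array([g['k1'],0,0,0,0.])
def px2w(g,uv,z):
    k,d=K(g); p=cv2.undistortPoints(np.array([[uv]],float),k,d)[0,0]
    r=rot(g)@np.array([p[0],p[1],1]); o=np.array(g['origin'],float)
    return o+r*(z-o[2])/r[2]
def w2px(g,P):
    k,d=K(g); r=rot(g).T; o=np.array(g['origin'],float)
    return cv2.projectPoints(np.array(P,float).reshape(-1,1,3),cv2.Rodrigues(r)[0],-r@o,k,d)[0][:,0]
E
python3 -c "
from h import *
for n in ('top','side'):
    g=shot(n,n+'0.png'); print({k:v for k,v in g.items() if k!='frame'})
print(status.get_obs())"
```

```text
{'fx': 622.0086568442495, 'fy': 622.0086568442495, 'cx': 323.47681728335823, 'cy': 234.17512150202003, 'k1': -0.00407255339356875, 'origin': array([ 470.90545394,   20.69146055, 1166.41423631]), 'rotation': array([ 0.02640651, -0.70452587,  0.70880354, -0.023314  ])}
{'fx': 513.7099887841351, 'fy': 513.7099887841351, 'cx': 308.67466788229206, 'cy': 238.2031185842415, 'k1': -0.07233580056539454, 'origin': array([508.51255597, 816.90954203, 695.53235211]), 'rotation': array([ 0.00726008, -0.03374764,  0.89290555, -0.44891878])}
{'clock': 0.1, 'q': array([ 1.21191523,  0.47771802,  0.02233967,  1.5563253 , -0.01150844,
        1.10931556, -0.08308492]), 'joint_vel': array([ 0.00200271, -0.0015923 ,  0.0003673 , -0.00366096, -0.0011776 ,
       -0.00093362,  0.0010283 ]), 'joint_torque': array([ 5.56302024e-03, -5.97760141e+01,  1.61398083e+00, -2.81952435e+01,
        1.28103080e-02,  5.01927134e-03,  1.67285475e-05]), 'eef_pos': array([ 167.35746151, -653.33232629,  201.63405129]), 'ee_rot': array([-8.03967690e-04,  9.92146424e-01,  1.25079184e-01, -1.56773356e-04]), 'ft_force': array([-0.35953507,  0.01320213,  0.23819543]), 'wrist_torque': array([ 0.01434816, -0.02025975, -0.02893577]), 'finger_force': 0.0, 'opening': 85.07457475778658}
```

View pics/top0.png

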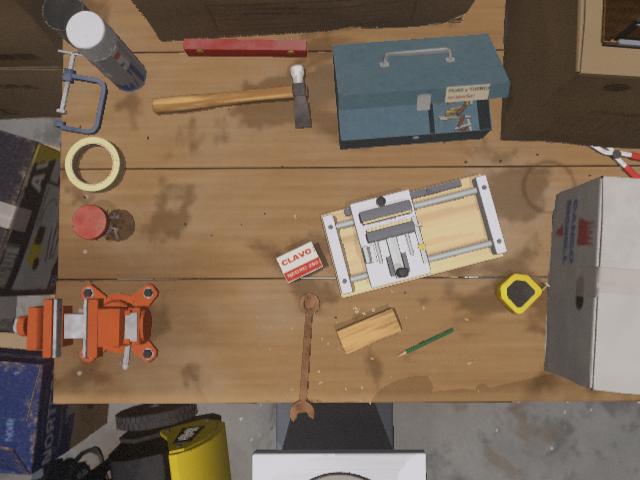

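View pics/side0.png

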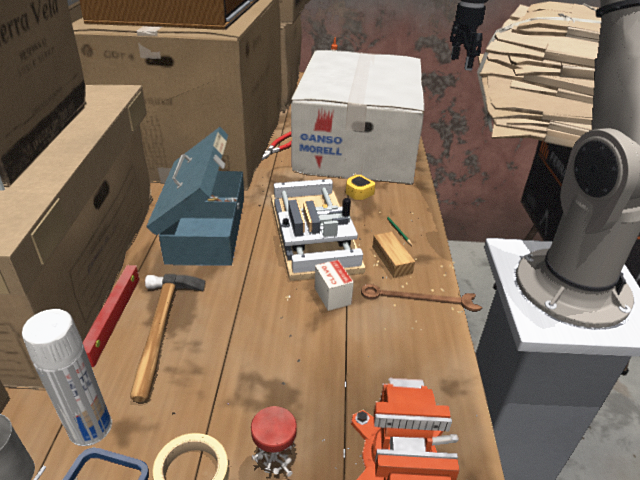

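The top view shows the jig around (415,237), with the carrier at left; the carton at right (555-640, 180-390) is an obstacle. Zooming in on the jig in both views.

```bash
python3 -c "
import cv2
a=cv2.imread('pics/top0.png')[165:305,310:520]; b=cv2.imread('pics/side0.png')[170:290,260:400]
cv2.imwrite('pics/c1.png',cv2.resize(a,(798,532),interpolation=cv2.INTER_CUBIC))
cv2.imwrite('pics/c2.png',cv2.resize(b,(700,600),interpolation=cv2.INTER_CUBIC))
from h import *
g=cal('top')
for n,uv,z in [('FL',(322,214),18),('FR',(484,175),18),('NR',(507,254),18),('NL',(343,297),18),('handle',(402,272),116),('cartonNL',(548,378),0),('cartonTopFL',(602,178),250),('carton near',(640,392),250),('cartonFL',(560,190),0)]: print(n,px2w(g,uv,z).round())
g=cal('side')
for uv in [(293,157),(293,99),(415,180),(424,85)]: print(px2w(g,uv,0).round())
"
```

```text
FL [589.  28.  18.]
FR [ 660. -274.   18.]
NR [ 513. -313.   18.]
NL [436. -10.  18.]
handle [ 480. -107.  116.]
cartonNL [ 284. -388.    0.]
cartonTopFL [ 617. -389.  250.]
carton near [ 303. -433.  250.]
cartonFL [ 634. -421.    0.]
[ 630. -504.    0.]
[ 671. -948.    0.]
[ 290. -406.    0.]
[  178. -1155.     0.]
```

View pics/c1.png

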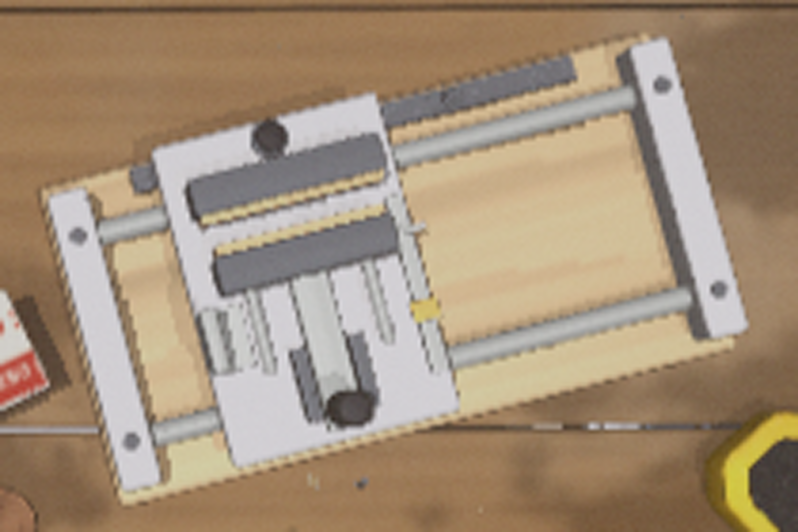

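View pics/c2.png

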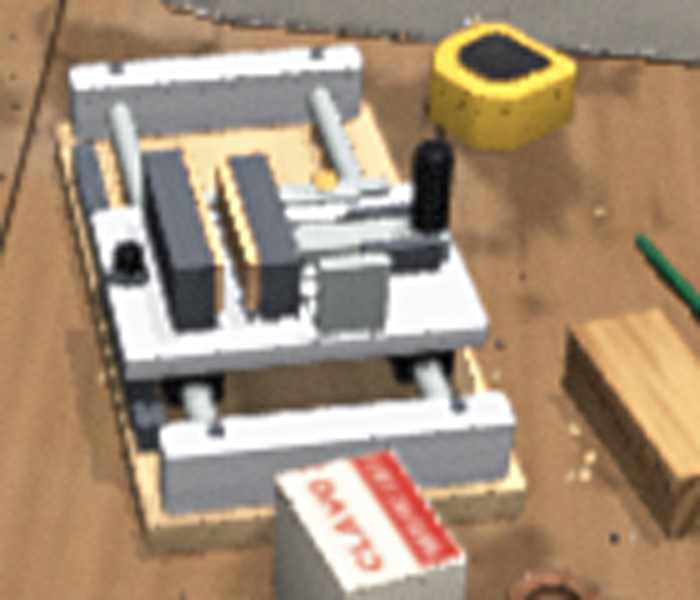

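The crops show clear features: bolts at c1 (78,236), (131,441), (662,84), (718,289); handle top (352,405); pointer tip ~(424,229); clip (426,310); lug ~(213,341).

```bash
cat >> h.py <<'E'
def fix(P,z,F,yaw): return np.array([*(np.array(F)+R.from_euler('z',yaw).as_matrix()[:2,:2]@np.array(P)),z])
E
python3 -c "
from h import *
g=cal('top'); c=lambda u,v:(310+(u+.5)/3.8-.5,165+(v+.5)/3.8-.5)
B=[px2w(g,c(*p),53)[:2] for p in [(78,236),(131,441),(662,84),(718,289)]]
F=np.mean(B,0); d=B[0]+B[1]-B[2]-B[3]; yaw=np.arctan2(-d[0],d[1]); print(F,yaw,np.linalg.norm(d)/2)
M=R.from_euler('z',yaw).as_matrix()[:2,:2]
for n,p,z in [('handle',(352,405),116),('pointer',(424,229),74.5),('clip',(426,310),71),('lugtop',(208,342),98),('pin',(270,136),75)]:
  w=px2w(g,c(*p),z); print(n,w.round(1),(M.T@(w[:2]-F)).round(1))
s=cal('side')
P=[fix(p,z,F,yaw) for p,z in [((80,155),18),((-80,155),18),((-60,45),116),((80,-155),18)]]
print(w2px(s,P).round(), 'handle top side approx', 260+433/5,170+145/5)
print(w2px(s,[(290,-406,h) for h in (0,150,200,250,300)]).round())
"
```

```text
[ 549.39535938 -137.56422388] 0.24789447029059 286.1348006555452
handle [ 481.5 -107.3  116. ] [-58.4  46. ]
pointer [ 563.2 -146.9   74.5] [ 11.  -12.4]
clip [ 525.8 -147.7   71. ] [-25.4  -4.1]
lugtop [510.5 -44.9  98. ] [-14.9  99.4]
pin [606.9 -76.1  75. ] [70.8 45.5]
[[289. 274.]
 [366. 266.]
 [346. 199.]
 [270. 194.]] handle top side approx 346.6 199.0
[[415. 180.]
 [423. 129.]
 [426. 110.]
 [429.  91.]
 [432.  71.]]
```

Call:
carry_out(plan="0 0 -0.19 0 0 0 0;0 0 -0.19 0 0 0 0;0 0 -0.19 0 0 0 0;0 0 -0.19 0 0 0 0;0 0 -0.19 0 0 0 0;0 0 -0.15 0 0 0 0;0 0 0 0 0 0 0", grip_force=40)

```text
clock: 0.68
eef_pos: [168.0, -655.8, 430.2]
ee_rot: [0.005, 0.992, 0.125, 0.001]
ft_force: [-0.9, -0.2, 1.7]
opening: 0.4
finger_force: 0.0
```

Call:
carry_out(plan="0.14 -0.09 0 0 0 0 0;0.14 -0.09 0 0 0 0 0;0.14 -0.09 0 0 0 0 0;0.14 -0.09 0 0 0 0 0;0.14 -0.09 0 0 0 0 0;0.14 -0.09 0 0 0 0 0;0.14 -0.09 0 0 0 0 0;0.14 -0.09 0 0 0 0 0;0.14 -0.09 0 0 0 0 0;0.14 -0.09 0 0 0 0 0;0 0 0 0 0 0 0")

```text
clock: 1.6
eef_pos: [399.9, -403.2, 422.0]
ee_rot: [-0.002, 0.991, 0.131, 0.001]
ft_force: [1.4, 0.4, 0.4]
opening: 0.3
finger_force: 0.0
```

Call:
carry_out(plan="0.08 -0.148 0 0 0 0 0;0.08 -0.148 0 0 0 0 0;0.08 -0.148 0 0 0 0 0;0.08 -0.148 0 0 0 0 0;0.08 -0.148 0 0 0 0 0;0.08 -0.148 0 0 0 0 0;0.08 -0.148 0 0 0 0 0;0.08 -0.148 0 0 0 0 0;0.08 -0.148 0 0 0 0 0;0.08 -0.148 0 0 0 0 0;0.08 -0.148 0 0 0 0 0;0.08 -0.148 0 0 0 0 0")

```text
clock: 2.6
eef_pos: [491.8, -16.9, 422.0]
ee_rot: [0.0, 0.992, 0.125, -0.0]
ft_force: [1.2, 0.3, -0.1]
opening: 0.2
finger_force: 0.0
```

Call:
carry_out(plan="0 0 0.19 0 0 0 0;0 0 0.19 0 0 0 0;0 0 0.19 0 0 0 0;0 0 0.19 0 0 0 0;0 0 0.19 0 0 0 0;0 0 0.19 0 0 0 0;0 0 0 0 0 0 0;0 0 0 0 0 0 0;0 0 0 0 0 0 0")

```text
clock: 3.35
eef_pos: [493.2, -18.2, 196.3]
ee_rot: [0.0, 0.992, 0.125, 0.001]
ft_force: [-0.1, -0.1, 0.0]
opening: 0.2
finger_force: 0.0
```

```bash
cat >> h.py <<'E'
F0=[549.4,-137.6]; Y0=0.248
def st():
    o=status.get_obs(); q=np.array(o['ee_rot']); r=R.from_quat(q[[1,2,3,0]]).as_matrix()
    f=np.array(o['eef_pos']); m=R.from_euler('z',Y0).as_matrix()[:2,:2]
    print('fix xy',(m.T@(f[:2]-F0)).round(1),'z',f[2].round(1),'yaw err',round(np.arctan2(r[1,0],r[0,0])-Y0,3),'tilt',r[:,2].round(3),'F(fix)',(m.T@np.array(o['ft_force'])[:2]).round(1),o['ft_force'].round(1),'t',o['clock'],'op',o['opening'])
E
python3 -c "
from h import *
st(); shot('top','t1.png')
a=cv2.imread('pics/t1.png')[165:305,310:520];b=shot('side','s1.png')['frame'][130:290,240:420,::-1]
cv2.imwrite('pics/c3.png',np.hstack([cv2.resize(a,(420,280)),cv2.resize(b,(315,280))]))"
```

```text
fix xy [-25.2 129.6] z 196.3 yaw err 0.003 tilt [ 0.002  0.    -1.   ] F(fix) [-0.1 -0.1] [-0.1 -0.1  0. ] t 3.35 op 0.223248068056335
```

View pics/c3.png

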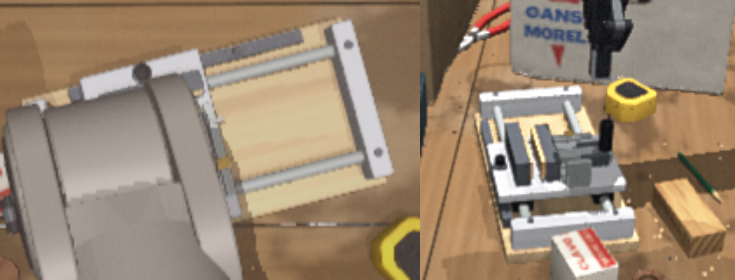

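Call:
carry_out(plan="0.05 -0.02 0.12 0 0 0 0;0 0 0.12 0 0 0 0;0 0 0.12 0 0 0 0;0 0 0.12 0 0 0 0;0 0 0.09 0 0 0 0;0 0 0.04 0 0 0 0;0 0 0 0 0 0 0;0 0 0 0 0 0 0")

```text
clock: 4.12
eef_pos: [501.9, -11.9, 73.9]
ee_rot: [0.0, 0.992, 0.125, 0.001]
ft_force: [-0.7, 0.0, 1.4]
opening: -0.2
finger_force: 0.0
```

```bash
python3 -c "
from h import *
st(); b=shot('side','s2.png')['frame'][150:290,240:420,::-1]
cv2.imwrite('pics/c4.png',cv2.resize(b,(720,560)))"
```

```text
fix xy [-15.2 133.5] z 73.9 yaw err 0.003 tilt [ 0.002 -0.    -1.   ] F(fix) [-0.7  0.2] [-0.7  0.   1.4] t 4.1167 op -0.19587045343253592
```

View pics/c4.png

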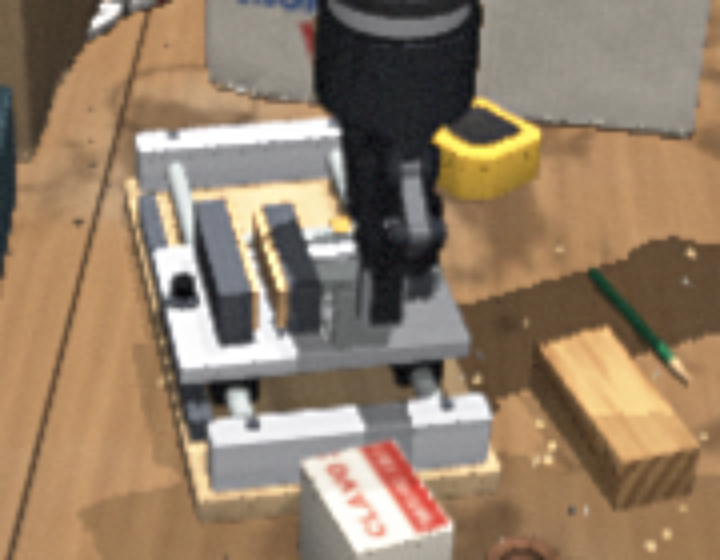

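```bash
python3 -c "
from h import *
s=cal('side'); 
P=[fix(p,z,F0,Y0) for p,z in [((-30,103.4),98),((0,103.4),98),((-30,103.4),62),((0,103.4),62),((-15,133.5),74)]]
p=w2px(s,P); print(p.round(1)); print('in c2',((p-[260,170])*5).round()); print('in c4',((p-[240,150])*4).round())"
```

```text
[[338.5 222.3]
 [324.1 223.6]
 [337.6 236.5]
 [323.5 237.9]
 [334.  241.2]]
in c2 [[392. 262.]
 [320. 268.]
 [388. 333.]
 [317. 339.]
 [370. 356.]]
in c4 [[394. 289.]
 [336. 295.]
 [390. 346.]
 [334. 352.]
 [376. 365.]]
```

```bash
python3 -c "
from h import *
s=cal('side'); print(w2px(s,[(493.2,-18.2,196.3),(501.9,-11.9,73.9)]).round(1))
a=cv2.imread('pics/s2.png')[195:255,300:360]; b=cv2.imread('pics/s1.png')[140:200,310:370]
b=cv2.convertScaleAbs(b,alpha=2.,beta=20);a=cv2.convertScaleAbs(a,alpha=2.,beta=20)
cv2.imwrite('pics/c5.png',np.hstack([cv2.resize(x,(390,390),interpolation=cv2.INTER_CUBIC) for x in (a,b)]))"
```

```text
[[341.8 187.6]
 [334.1 241.3]]
```

View pics/c5.png

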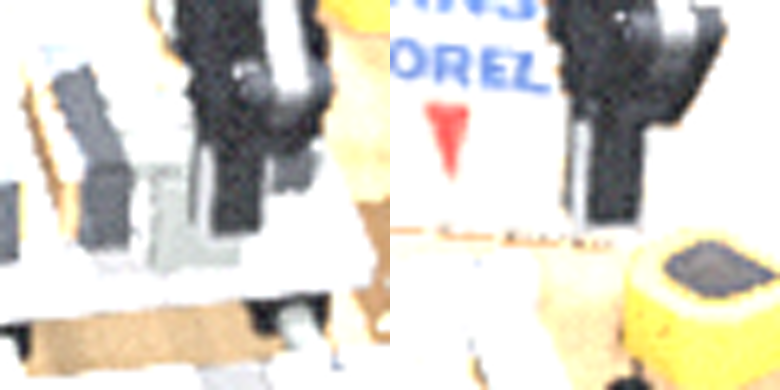

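The finger tip in the side view appears ~10 px higher than the TCP's projection, so I lower a bit to a height that engages the lug either way, and feel for contact.

Call:
carry_out(plan="0 0 0.03 0 0 0 0;0 0 0.03 0 0 0 0;0 0.02 0 0 0 0 0;0 0.02 0 0 0 0 0;0 0 0 0 0 0 0;0 0 0 0 0 0 0")

```text
clock: 4.67
eef_pos: [502.8, -20.2, 60.6]
ee_rot: [0.0, 0.992, 0.125, 0.0]
ft_force: [0.5, 0.5, -0.3]
opening: -0.1
finger_force: 0.0
```

Call:
carry_out(plan="0 0.02 0 0 0 0 0;0 0.02 0 0 0 0 0;0 0 0 0 0 0 0;0 0 0 0 0 0 0")

```text
clock: 5.0
eef_pos: [504.7, -27.8, 60.5]
ee_rot: [0.0, 0.992, 0.125, 0.0]
ft_force: [-0.6, 0.5, 0.6]
opening: 0.0
finger_force: 0.0
```

```bash
python3 -c "
from h import *
st()"
```

```text
fix xy [-16.4 117.4] z 60.5 yaw err 0.002 tilt [ 0. -0. -1.] F(fix) [-0.5  0.6] [-0.6  0.5  0.6] t 5.0 op 0.035942932707111894
```

Call:
carry_out(plan="0 0.02 0 0 0 0 0;0 0 0 0 0 0 0;0 0 0 0 0 0 0")

```text
clock: 5.25
eef_pos: [505.7, -31.6, 60.5]
ee_rot: [0.0, 0.992, 0.125, 0.0]
ft_force: [-0.4, 0.9, -0.4]
opening: -0.1
finger_force: 0.0
```

Call:
carry_out(plan="0 0.02 0 0 0 0 0;0 0 0 0 0 0 0;0 0 0 0 0 0 0")

```text
clock: 5.5
eef_pos: [506.1, -33.1, 60.4]
ee_rot: [-0.001, 0.992, 0.126, -0.0]
ft_force: [-2.4, 5.4, 1.4]
opening: 0.2
finger_force: 3.0
```

Call:
carry_out(plan="0 0.02 0 0 0 0 0;0 0 0 0 0 0 0;0 0 0 0 0 0 0")

```text
clock: 5.75
eef_pos: [506.5, -34.9, 60.4]
ee_rot: [-0.002, 0.992, 0.127, -0.001]
ft_force: [-3.5, 10.3, 2.2]
opening: 0.2
finger_force: 5.8
```

Call:
carry_out(plan="0 0.02 0 0 0 0 0;0 0.03 0 0 0 0 0;0 0.04 0 0 0 0 0;0 0.04 0 0 0 0 0;0 0.04 0 0 0 0 0;0 0.04 0 0 0 0 0;0 0.04 0 0 0 0 0;0 0.04 0 0 0 0 0;0 0.03 0 0 0 0 0;0 0.02 0 0 0 0 0;0 0 0 0 0 0 0;0 0 0 0 0 0 0")

```text
clock: 6.75
eef_pos: [524.0, -103.7, 60.4]
ee_rot: [-0.001, 0.992, 0.126, -0.0]
ft_force: [-1.8, 3.2, 1.8]
opening: -0.2
finger_force: 2.1
```

Call:
carry_out(plan="0 0.02 0 0 0 0 0;0 0.02 0 0 0 0 0;0 0.02 0 0 0 0 0;0 0 0 0 0 0 0;0 0 0 0 0 0 0")

```text
clock: 7.17
eef_pos: [527.7, -117.6, 60.5]
ee_rot: [0.0, 0.992, 0.124, 0.0]
ft_force: [0.2, -0.3, 0.2]
opening: 0.0
finger_force: 0.0
```

```bash
python3 -c "
from h import *
st(); b=shot('side','s3.png')['frame'][150:290,240:420,::-1]
cv2.imwrite('pics/c6.png',cv2.resize(b,(720,560)))"
```

```text
fix xy [-16.1  24.7] z 60.5 yaw err 0.002 tilt [ 0.    -0.001 -1.   ] F(fix) [ 0.2 -0.4] [ 0.2 -0.3  0.2] t 7.1667 op 0.03620513813572712
```

View pics/c6.png

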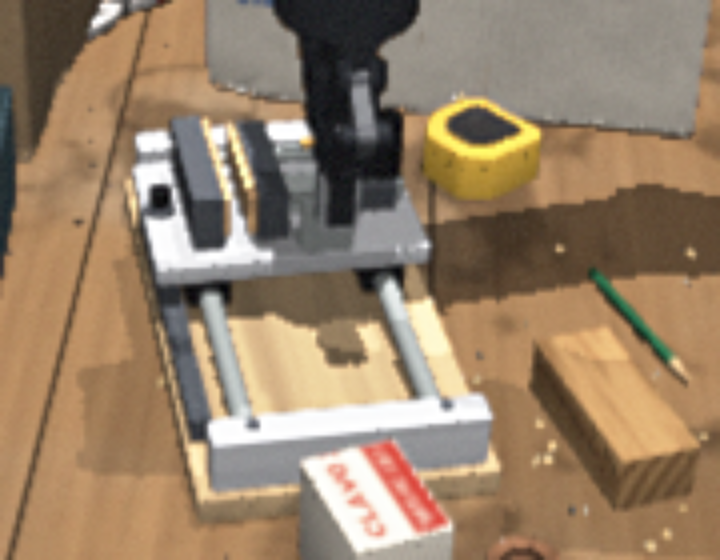

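```bash
python3 -c "
from h import *
s=cal('side'); 
print((w2px(s,[fix((-16,y),z,F0,Y0) for y in (24.7,34) for z in (60.5,70,80,90)])-[240,150])*4)
print((w2px(s,[fix((70.8,-45),75,F0,Y0),fix((-60,-45),116,F0,Y0)])-[240,150])*4)
"
```

```text
[[333.19685921 266.62862292]
 [333.79075448 252.25528497]
 [334.42189432 236.970195  ]
 [335.05924801 221.52374715]
 [336.64972361 276.1125637 ]
 [337.26520274 261.69193981]
 [337.91931697 246.35531033]
 [338.57990976 230.85546786]]
[[158.81989143 190.27318835]
 [387.88181732 109.65928582]]
```

The carrier sits in the right notch: the pin is at c6 (160,195), predicted (159,190), and the push force is gone. The tip looks about 25 mm above the TCP reading; I'll verify by lightly touching the bare plywood (z = 18).

Call:
carry_out(plan="0 -0.08 0 0 0 0 0;0 -0.1 0 0 0 0 0;0 -0.06 0 0 0 0 0;0 0 0.06 0 0 0 0;0 0 0.06 0 0 0 0;0 0 0.04 0 0 0 0;0 0 0 0 0 0 0;0 0 0 0 0 0 0")

```text
clock: 7.88
eef_pos: [514.8, -71.0, 27.4]
ee_rot: [-0.0, 0.992, 0.124, -0.001]
ft_force: [0.8, 0.1, -0.3]
opening: 0.2
finger_force: 0.0
```

Call:
carry_out(plan="0 0 0.03 0 0 0 0;0 0 0 0 0 0 0;0 0 0.03 0 0 0 0;0 0 0 0 0 0 0;0 0 0 0 0 0 0")

```text
clock: 8.3
eef_pos: [515.3, -70.1, 16.3]
ee_rot: [-0.0, 0.992, 0.125, -0.0]
ft_force: [0.1, 0.4, 0.2]
opening: -0.2
finger_force: 0.0
```

Call:
carry_out(plan="0 0 0.02 0 0 0 0;0 0 0 0 0 0 0;0 0 0.02 0 0 0 0;0 0 0 0 0 0 0;0 0 0 0 0 0 0")

```text
clock: 8.72
eef_pos: [515.3, -70.0, 8.3]
ee_rot: [-0.0, 0.992, 0.125, -0.0]
ft_force: [-0.3, -1.0, 0.3]
opening: 0.5
finger_force: 0.0
```

Call:
carry_out(plan="0 0 0.02 0 0 0 0;0 0 0 0 0 0 0;0 0 0.02 0 0 0 0;0 0 0 0 0 0 0;0 0 0 0 0 0 0")

```text
clock: 9.13
eef_pos: [515.3, -70.1, 0.2]
ee_rot: [-0.0, 0.992, 0.125, -0.0]
ft_force: [0.0, 0.1, -0.4]
opening: -0.0
finger_force: 0.0
```

Call:
carry_out(plan="0 0 0.02 0 0 0 0;0 0 0 0 0 0 0;0 0 0 0 0 0 0")

```text
clock: 9.38
eef_pos: [515.3, -70.1, -3.7]
ee_rot: [-0.0, 0.992, 0.125, -0.0]
ft_force: [-0.5, 0.6, 0.3]
opening: -0.0
finger_force: 0.0
```

Call:
carry_out(plan="0 0 0.02 0 0 0 0;0 0 0 0 0 0 0;0 0 0 0 0 0 0")

```text
clock: 9.63
eef_pos: [515.3, -70.1, -7.7]
ee_rot: [-0.0, 0.992, 0.125, -0.0]
ft_force: [-0.7, -0.2, -0.0]
opening: 0.5
finger_force: 0.0
```

Call:
carry_out(plan="0 0 0.02 0 0 0 0;0 0 0 0 0 0 0;0 0 0 0 0 0 0")

```text
clock: 9.88
eef_pos: [516.1, -70.1, -10.7]
ee_rot: [0.0, 0.992, 0.125, 0.0]
ft_force: [-1.6, -0.8, 10.4]
opening: -0.3
finger_force: 5.3
```

Contact came at a reading of about −9.7, so the fingertips are really ~27.5 mm above what the reading implies. I'll correct for that when grasping. Lifting and moving above the handle.

Call:
carry_out(plan="0 0 -0.15 0 0 0 0;0 0 -0.19 0 0 0 0;0 0 -0.19 0 0 0 0;0 0 -0.19 0 0 0 0;-0.06 0.12 0 0 0 0 0.5;-0.06 0.15 0 0 0 0 0.5;-0.06 0.15 0 0 0 0 0.5;-0.04 0.15 0 0 0 0 0.5;0 0 0 0 0 0 0.5;0 0 0 0 0 0 0.5;0 0 0 0 0 0 0.5")

```text
clock: 10.8
eef_pos: [501.2, -190.8, 132.3]
ee_rot: [-0.0, 0.992, 0.125, -0.0]
ft_force: [0.6, 0.5, 0.1]
opening: 42.7
finger_force: 0.0
```

```bash
python3 -c "
from h import *
st(); b=shot('side','s4.png')['frame'][120:240,260:420,::-1]
s=cal('side')
print((w2px(s,[fix((-60,-45),116,F0,Y0),fix((-60,-45),76,F0,Y0)])-[260,120])*5)
cv2.imwrite('pics/c7.png',cv2.resize(b,(800,600)))"
```

```text
fix xy [-59.8 -39.7] z 132.3 yaw err 0.003 tilt [-0.     0.001 -1.   ] F(fix) [0.7 0.3] [0.6 0.5 0.1] t 10.8 op 42.67115342106232
[[384.85227165 287.07410728]
 [380.54881547 362.81407801]]
```

View pics/c7.png

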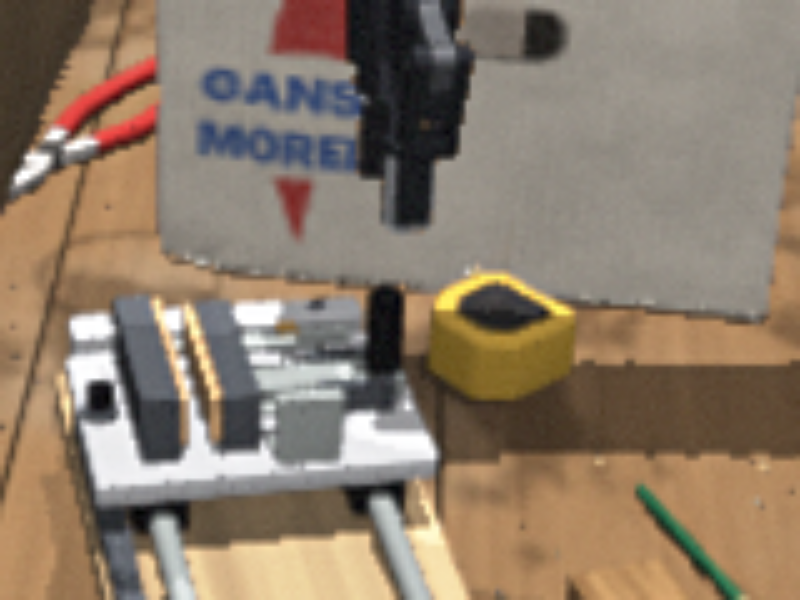

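Call:
carry_out(plan="0.01 0.032 0 0 0 0 0.5;0 0 0 0 0 0 0.5;0 0 0.1 0 0 0 0.5;0 0 0.1 0 0 0 0.5;0 0 0.1 0 0 0 0.5;0 0 0.07 0 0 0 0.5;0 0 0.02 0 0 0 0.5;0 0 0 0 0 0 0.5;0 0 0 0 0 0 0.5")

```text
clock: 11.6
eef_pos: [505.3, -196.9, 55.0]
ee_rot: [0.0, 0.992, 0.125, 0.0]
ft_force: [0.7, -0.3, 0.0]
opening: 42.6
finger_force: 0.0
```

Call:
carry_out(plan="0 0 0 0 0 0 0.4;0 0 0 0 0 0 0.4;0 0 0 0 0 0 0.35;0 0 0 0 0 0 0.35;0 0 0 0 0 0 0.35", grip_force=20)

```text
clock: 12.02
eef_pos: [504.9, -197.3, 54.9]
ee_rot: [0.0, 0.992, 0.125, 0.0]
ft_force: [0.4, -0.6, -0.1]
opening: 30.3
finger_force: 0.0
```

```bash
python3 -c "
from h import *
st()"
```

```text
fix xy [-57.8 -46.9] z 54.9 yaw err 0.003 tilt [ 0.001 -0.    -1.   ] F(fix) [ 0.3 -0.7] [ 0.4 -0.6 -0.1] t 12.0167 op 30.26490669334771
```

Call:
carry_out(plan="0 0 0 0 0 0 0.3;0 0 0 0 0 0 0.3;0 0 0 0 0 0 0.3")

```text
clock: 12.27
eef_pos: [504.7, -197.1, 54.5]
ee_rot: [0.0, 0.992, 0.125, 0.0]
ft_force: [-0.6, -0.6, -0.2]
opening: 25.6
finger_force: 0.0
```

Call:
carry_out(plan="0 0 0 0 0 0 0.26;0 0 0 0 0 0 0.26;0 0 0 0 0 0 0.26")

```text
clock: 12.52
eef_pos: [504.7, -197.0, 54.5]
ee_rot: [-0.0, 0.992, 0.125, -0.0]
ft_force: [0.1, 0.6, 0.1]
opening: 22.2
finger_force: 0.1
```

Call:
carry_out(plan="0 0 0 0 0 0 0.22;0 0 0 0 0 0 0.22;0 0 0 0 0 0 0;0 0 0 0 0 0 0;0 0 0 0 0 0 0;0 0 0 0 0 0 0", grip_force=60)

```text
clock: 13.02
eef_pos: [504.3, -195.6, 54.7]
ee_rot: [-0.001, 0.992, 0.126, -0.0]
ft_force: [-3.7, 5.6, 5.3]
opening: 16.1
finger_force: 58.4
```

```bash
python3 -c "
from h import *
st(); shot('top','t2.png'); a=cv2.imread('pics/t2.png')[165:305,310:520]
b=shot('side','s5.png')['frame'][150:240,260:380,::-1]
cv2.imwrite('pics/c8.png',np.hstack([cv2.resize(a,(400,300)),cv2.resize(b,(400,300))]))"
```

```text
fix xy [-57.9 -45.1] z 54.7 yaw err 0.004 tilt [-0.001  0.001 -1.   ] F(fix) [-2.3  6.3] [-3.7  5.6  5.3] t 13.0167 op 16.109004560574835
```

View pics/c8.png

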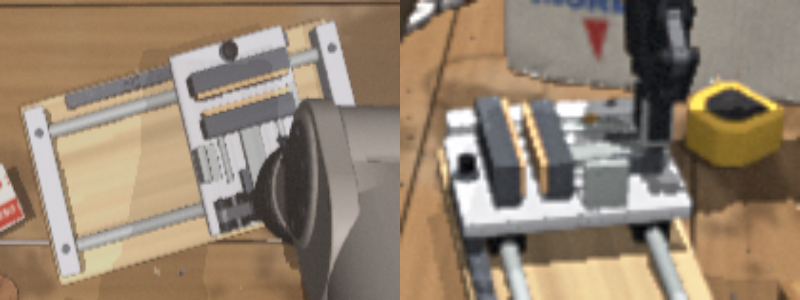

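```bash
python3 -c "
from h import *
g=cal('top'); a=cv2.imread('pics/top0.png'); M=R.from_euler('z',Y0).as_matrix()[:2,:2]
h=cv2.cvtColor(a,cv2.COLOR_BGR2HSV)[235:255,410:432]
m=((h[...,0]>18)&(h[...,0]<32)&(h[...,1]>130)&(h[...,2]>130)); v,u=np.nonzero(m); print(len(u),u.min()+410,u.max()+410,v.min()+235,v.max()+235)
w=px2w(g,(u.mean()+410,v.mean()+235),71); print('clip',M.T@(w[:2]-F0))
# rectify fixture plane z=74.5, around pointer
xs=np.arange(-50,35,.25); ys=np.arange(10,-35,-.25)
P=np.array([[fix((x,y),74.5,F0,Y0) for y in ys] for x in xs[::-1]]); p=w2px(g,P.reshape(-1,3)).reshape(len(xs),len(ys),2).astype(np.float32)
o=cv2.remap(a,p[...,0],p[...,1],cv2.INTER_CUBIC); cv2.imwrite('pics/c9.png',cv2.resize(o,None,fx=1.7,fy=1.7)); print(o.shape)
gr=cv2.cvtColor(o,cv2.COLOR_BGR2GRAY).astype(float)
for y in (-9,-10,-11,-12,-13):
  c=gr[:,int((10-y)/.25)]; i=(xs[::-1]>0)&(xs[::-1]<25); print(y,[(xs[::-1][i][k],int(c[i][k])) for k in range(0,i.sum(),6)])
"
```

```text
Traceback (most recent call last):
ValueError: zero-size array to reduction operation minimum which has no identity
```

```bash
python3 -c "
from h import *
g=cal('top'); a=cv2.imread('pics/top0.png'); M=R.from_euler('z',Y0).as_matrix()[:2,:2]
f=a.astype(float); 
w=np.clip((f[...,2]-f[...,0])[240:253,416:428]-70,0,None); print(w.astype(int))
xs=np.arange(-50,35,1.); ys=[-3,-4,-5,-9,-10,-11,-12]
P=np.array([[fix((x,y),74.5,F0,Y0) for y in ys] for x in xs[::-1]]); p=w2px(g,P.reshape(-1,3)).reshape(len(xs),len(ys),2).astype(np.float32)
o=cv2.remap(a,p[...,0],p[...,1],cv2.INTER_CUBIC).astype(int)
for i,x in enumerate(xs[::-1]):
  if 2<x<20: print(x,'gray',o[i,3:].mean(1).astype(int))
  if -36<x<-14: print(x,'yel',(o[i,:3,2]-o[i,:3,0]))
"
```

```text
[[ 0  0  0  0  0  0  0  0  0  0  0  0]
 [ 0  0  0  0  0  0  0  0  0  0  0  0]
 [ 0  0  0  0  0  0  0  0  0  0  0  0]
 [ 0  0  0  0  0  0  0 13 15  0  0  0]
 [ 0  0  0  0 18 28 29 30 29  0  0  0]
 [ 0  0 30 30 30 30 30 30 31  2  0  0]
 [ 0  0 21 27 29 30 28 29 31 20  0  0]
 [ 0  0  0 24 28 28 30 27 28 16  0  0]
 [ 0  0  0 23 25 26 16  4  0  0  0  0]
 [ 0  0  0  0  3  0  0  0  0  0  0  0]
 [ 0  0  0  0  0  0  0  0  0  0  0  0]
 [ 0  0  0  0  0  0  0  0  0  0  0  0]
 [ 0  0  0  0  0  0  0  0  0  0  0  0]]
19.0 gray [163 171 171 170]
18.0 gray [146 167 174 172]
17.0 gray [139 172 176 172]
16.0 gray [148 181 180 174]
15.0 gray [170 188 182 177]
14.0 gray [185 191 186 186]
13.0 gray [192 187 186 195]
12.0 gray [188 182 173 171]
11.0 gray [154 156 145 140]
10.0 gray [120 128 135 138]
9.0 gray [118 133 150 153]
8.0 gray [139 160 172 172]
7.0 gray [164 179 186 186]
6.0 gray [169 180 183 183]
5.0 gray [153 176 185 183]
4.0 gray [142 181 188 183]
3.0 gray [152 188 188 184]
-15.0 yel [3 2 3]
-16.0 yel [2 2 2]
-17.0 yel [ 0  0 -3]
-18.0 yel [ 4  3 -4]
-19.0 yel [8 9 4]
-20.0 yel [43 36 28]
-21.0 yel [85 79 70]
-22.0 yel [106 107 103]
-23.0 yel [100 102 103]
-24.0 yel [100  99 100]
-25.0 yel [100  98  98]
-26.0 yel [100 100  99]
-27.0 yel [ 99  99 100]
-28.0 yel [98 96 93]
-29.0 yel [73 74 76]
-30.0 yel [32 36 35]
-31.0 yel [4 3 2]
-32.0 yel [ 2  1 -6]
-33.0 yel [ 0  0 -2]
-34.0 yel [ 2  1 -1]
-35.0 yel [2 0 1]
```

Call:
carry_out(plan="0 -0.009 0 0 0 0 0;-0.02 0 0 0 0 0 0;-0.02 0 0 0 0 0 0;-0.02 0 0 0 0 0 0;-0.02 0 0 0 0 0 0;-0.02 0 0 0 0 0 0;-0.02 0 0 0 0 0 0;-0.02 0 0 0 0 0 0;-0.02 0 0 0 0 0 0;0 0 0 0 0 0 0;0 0 0 0 0 0 0")

```text
clock: 14.03
eef_pos: [475.1, -202.7, 54.7]
ee_rot: [-0.0, 0.992, 0.125, 0.002]
ft_force: [6.6, 3.2, -3.1]
opening: 16.1
finger_force: 58.7
```

```bash
python3 -c "
from h import *
st()"
```

```text
fix xy [-88.  -44.8] z 54.7 yaw err 0.004 tilt [ 0.004  0.001 -1.   ] F(fix) [7.2 1.5] [ 6.6  3.2 -3.1] t 14.0333 op 16.079324398252382
```

Call:
carry_out(plan="-0.02 0 0 0 0 0 0;-0.015 0 0 0 0 0 0;0 0 0 0 0 0 0;0 0 0 0 0 0 0;0 0 0 0 0 0 0")

```text
clock: 14.45
eef_pos: [468.7, -204.3, 54.7]
ee_rot: [-0.0, 0.992, 0.126, 0.002]
ft_force: [7.2, 4.6, -4.6]
opening: 16.3
finger_force: 59.1
```

```bash
python3 -c "
from h import *
st(); g=shot('top','t3.png'); shot('side','s6.png')
def prof(f,n,y,z,xs):
  a=cv2.imread('pics/'+f); P=[fix((x,y+d),z,F0,Y0) for x in xs for d in (-2,0,2)]
  p=w2px(cal(n),P).astype(np.float32).reshape(-1,3,2); return cv2.remap(a,p[...,0],p[...,1],cv2.INTER_LINEAR).mean(1)
xs=np.arange(-60,50,1.)
# jaw top z94, profile at fixture y=-20 (left half of jaw)
A=prof('t2.png','top',-20,94,xs); B=prof('t3.png','top',-20,94,xs)
print('before',[(int(x),int(c[2]-c[0]),int(c.mean())) for x,c in zip(xs,A)][::2])
print('after',[(int(x),int(c[2]-c[0]),int(c.mean())) for x,c in zip(xs,B)][::2])
# clip & pointer visibility in both, y=-94 / -102
for f,n in (('t3.png','top'),('s5.png','side'),('s6.png','side')):
  C=prof(f,n,-94,71,np.arange(-40,20,1.)); print(f,[int(c[2]-c[0]) for c in C]); 
  C=prof(f,n,-101,74.5,np.arange(-40,20,1.)); print(f,'ptr',[int(c.mean()) for c in C])
"
```

```text
fix xy [-94.6 -44.9] z 54.7 yaw err 0.004 tilt [ 0.004  0.001 -1.   ] F(fix) [8.1 2.7] [ 7.2  4.6 -4.6] t 14.45 op 16.27946482129638
before [(-60, 1, 107), (-58, 2, 107), (-56, 3, 101), (-54, 5, 79), (-52, 7, 65), (-50, 9, 57), (-48, 9, 57), (-46, 5, 84), (-44, 0, 166), (-42, 1, 190), (-40, 1, 201), (-38, 2, 195), (-36, 1, 195), (-34, 1, 196), (-32, 1, 185), (-30, 1, 171), (-28, 0, 196), (-26, 0, 201), (-24, 1, 197), (-22, 1, 203), (-20, 1, 202), (-18, 1, 197), (-16, 1, 199), (-14, 1, 202), (-12, 1, 198), (-10, 1, 198), (-8, 1, 203), (-6, 1, 196), (-4, 2, 194), (-2, 0, 203), (0, 1, 200), (2, 2, 163), (4, 3, 102), (6, -1, 101), (8, -2, 107), (10, -2, 108), (12, -3, 108), (14, -3, 107), (16, -1, 108), (18, -1, 107), (20, 0, 103), (22, 38, 124), (24, 73, 169), (26, 56, 175), (28, 12, 193), (30, 2, 205), (32, 2, 203), (34, 3, 157), (36, 21, 103), (38, 67, 158), (40, 70, 162), (42, 29, 118), (44, -1, 106), (46, -2, 109), (48, -3, 109)]
after [(-60, 0, 190), (-58, 1, 181), (-56, 1, 184), (-54, 2, 193), (-52, 1, 185), (-50, 1, 183), (-48, 0, 190), (-46, 0, 184), (-44, 1, 178), (-42, 1, 187)
[... 1608 characters left out ...]
254, 254, 254, 254, 251, 241, 202, 159, 134, 121, 114, 116, 118, 116, 114, 111, 107, 104, 103, 101, 101, 101, 106, 125, 146, 175, 205]
s6.png [-6, -8, -9, -9, -10, -11, -11, -10, -11, -12, -13, -13, -13, -13, -12, -9, 10, 33, 57, 74, 87, 93, 99, 88, 66, 47, 32, 19, 11, 5, 2, 0, -2, -2, -4, -3, -3, -3, -3, -2, -3, -4, -4, -4, -3, -4, -5, -5, -4, -3, -3, -3, -4, -4, -3, -3, -2, -3, -3, -3]
s6.png ptr [180, 148, 124, 123, 121, 119, 120, 119, 118, 117, 116, 115, 111, 104, 100, 99, 99, 114, 133, 158, 193, 225, 225, 219, 204, 181, 173, 205, 242, 255, 255, 254, 254, 254, 254, 254, 253, 253, 253, 253, 253, 253, 253, 253, 253, 253, 253, 253, 253, 253, 253, 253, 253, 253, 253, 254, 254, 254, 254, 254]
```

The top view shows the pointer splitting the brass clip: gap at x ≈ −24.2, clip −30.3…−20. It is about 0.9 mm short of the middle, so I nudge by 1 mm, settle, then verify the station and stability.

Call:
carry_out(plan="-0.005 -0.005 0 0 0 0 0;0 0 0 0 0 0 0;0 0 0 0 0 0 0;0 0 0 0 0 0 0;0 0 0 0 0 0 0;0 0 0 0 0 0 0")

```text
clock: 15.05
eef_pos: [467.8, -204.3, 54.7]
ee_rot: [0.0, 0.992, 0.125, 0.002]
ft_force: [7.4, 1.4, -5.6]
opening: 16.3
finger_force: 59.0
```

```bash
python3 -c "
from h import *
st(); g=shot('top','t4.png'); a=cv2.imread('pics/t4.png'); g=cal('top'); M=R.from_euler('z',Y0).as_matrix()[:2,:2]
p=w2px(g,[fix((71,-45),75,F0,Y0)])[0]; u0,v0=p.astype(int)-9
w=np.clip(90-a[v0:v0+18,u0:u0+18].mean(2),0,None); V,U=np.mgrid[:18,:18]
W=px2w(g,((U*w).sum()/w.sum()+u0,(V*w).sum()/w.sum()+v0),75); print('pin',M.T@(W[:2]-F0))
xs=np.arange(-36,-14,1.); P=[fix((x,y),71,F0,Y0) for x in xs for y in (-96,-94,-92)]
q=w2px(g,P).astype(np.float32).reshape(-1,3,2); c=cv2.remap(a,q[...,0],q[...,1],cv2.INTER_LINEAR).astype(int)
print([(int(x),*(k[:,2]-k[:,0])) for x,k in zip(xs,c)])
b=cv2.imread('pics/top0.png')
d=cv2.absdiff(a,b).max(2)>60
for n,(x0,x1,y0,y1) in dict(sand=(330,405,305,358),box=(272,326,238,284),tape=(494,548,268,316)).items(): print(n,d[y0:y1,x0:x1].sum())
"
```

```text
fix xy [-95.5 -44.7] z 54.7 yaw err 0.003 tilt [ 0.005 -0.    -1.   ] F(fix) [ 7.5 -0.4] [ 7.4  1.4 -5.6] t 15.05 op 16.268349371670798
pin [ 70.55505201 -44.41901996]
[(-36, np.int64(11), np.int64(1), np.int64(0)), (-35, np.int64(14), np.int64(1), np.int64(0)), (-34, np.int64(14), np.int64(1), np.int64(1)), (-33, np.int64(10), np.int64(2), np.int64(-1)), (-32, np.int64(9), np.int64(2), np.int64(-1)), (-31, np.int64(13), np.int64(18), np.int64(10)), (-30, np.int64(40), np.int64(43), np.int64(32)), (-29, np.int64(73), np.int64(74), np.int64(42)), (-28, np.int64(82), np.int64(89), np.int64(56)), (-27, np.int64(83), np.int64(77), np.int64(41)), (-26, np.int64(40), np.int64(51), np.int64(22)), (-25, np.int64(10), np.int64(19), np.int64(16)), (-24, np.int64(21), np.int64(29), np.int64(16)), (-23, np.int64(46), np.int64(59), np.int64(28)), (-22, np.int64(81), np.int64(75), np.int64(31)), (-21, np.int64(83), np.int64(81), np.int64(21)), (-20, np.int64(50), np.int64(42), np.int64(10)), (-19, np.int64(25), np.int64(11), np.int64(3)), (-18, np.int64(4), np.int64(4), np.int64(0)), (-17, np.int64(11), np.int64(0), np.int64(0)), (-16, np.int64(16), np.int64(2), np.int64(-1)), (-15, np.int64(16), np.int64(0), np.int64(-1))]
sand 0
box 0
tape 1220
```

```bash
python3 -c "
from h import *
a=cv2.imread('pics/side0.png');b=cv2.imread('pics/s6.png'); m=lambda i:(lambda h:np.argwhere((h[...,0]>22)&(h[...,0]<32)&(h[...,1]>190)&(h[...,2]>130))[:, ::-1].mean(0))(cv2.cvtColor(i[165:205,346:385],cv2.COLOR_BGR2HSV))
print(m(a),m(b)); print(ticket.hand_in())"
```

```text
[nan nan] [nan nan]
the job is handed in; nothing more can be done
None<string>:3: RuntimeWarning: Mean of empty slice.
  ret = um.true_divide(
```

The job is handed in: the carrier is in the right-hand notch and the arm is holding the handle with the pointer within about 1 mm of the clip's middle; the clip, sanding block and nail box measured unmoved, and the tape measure, hidden from above and with a failed last check, looked in place in the side views.

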